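# Release the spice rack's ratchet stop and push it back

## Robot

A 6-joint arm with a two-finger parallel gripper is mounted at the origin on the work surface; the furniture and walls round the work are solid. World frame = base frame: x ahead of the robot, y to its left, z up, the work surface at z = 0. Lengths are in m, angles in rad, forces in N, time in s.
With the tool pointing down it reaches from about 0.25 to 0.725 m from the base axis. Payload 4 kg.
Tool frame: the origin (TCP) lies midway between the tips of the shut fingers; the grasp point (between the pads) lies 19 mm behind it; z points along the fingers, y is the line along which they close (so a half turn about z gives the same grasp; the last joint's range is limited). The gripper opens to 85 mm and grips with 20 to 120 N. Pads are 22 mm wide; open, the fingers measure 114 mm over their backs; the gripper's body (76 mm by 85 mm) begins 54 mm behind the grasp point. The pads swing forward as they close: fully open they stand 13 mm farther back than shut.
Start: joints at [-1.228, 0.241, 0.005, 1.335, 0, 1.571], TCP at [0.168, -0.471, 0.231] pointing down, gripper open.
Joint ranges: [-2.72, 2.72], [-1.05, 1.87], [-1.09, 1.28], [-1.99, 2.15], [-1.42, 1.44], [-3.14, 3.14]. Speed limits (rad/s): [2.79, 2.79, 3.14, 3.14, 3.14, 3.14].

## Interface

Orientations are given as a unit quaternion [x, y, z, w].
In Python, from workcell import bot gives the robot as it stands. The module is installed in compiled form; this text tells all that it offers.
- The arm moves only by the tool jog_arm, never from a script. Its argument "deltas" is a list of rows, each an object with "fingers": the opening, from 0 (shut) to 1 (fully open); "delta_pos": the shift along the tool's x, y, z normalised to -1 to 1, where 1 is 300 mm, a list of three; "yaw": the turn about the tool's z normalised to -1 to 1, where 1 is pi/4 rad. A call has 1 to 12 rows; each row is the pose to reach, as a shift and turn from the pose commanded when the call began, along the tool's axes at that moment; what a row does not reach only later rows make up. A row lasts 1/10 s, in which the tool goes at most 50 mm and 8.59 degrees, less where a joint would pass 70% of its speed; a pose out of reach is approached as far as the arm can. A call with a number of a shift or a turn outside -1 to 1 is refused whole. A call with a gripper value outside its range is refused whole. The fingers move at their own pace and stop on an object; the grip force is fixed at half the most. Time passes only in rows, so rows that repeat a pose let the fingers close. It gives the time, the measured TCP pose, the force, the opening and the grip force at its end, in the units of the state.
- bot.get_obs(): the state, without advancing time (a new reading comes with each control period).
- bot.camera(name): name is "side" or "top" or "wrist"; returns a dict with "image" (420x560x3 uint8, red, green, blue), "range_z" (420x560 float32, m along the optical axis (not along the pixel's ray), 0 where there is no reading), "fx", "fy", "cx", "cy" (pixels), "distortion" ([k1, k2, p1, p2, k3] as OpenCV has them; the pictures are not rectified), "rvec" (rotation vector, rad) and "tvec" (3), from world to camera coordinates, as OpenCV has them. Camera axes: x right, y down, z forward; pixel columns grow to the right and rows downward; lengths in m; the calibration is good to about 2 mm. A picture is of the moment at which its call begins.
- bot.job_done(): hands the job in; it is judged then, once.
The state is a dict: "clock": time; "joint_pos": joint angles; "joint_vel": joint speeds; "tau": joint torques, N m; "eef_pos": TCP position; "tool_rot": TCP orientation; "ft_force": force on the tool from outside, world axes, zero at the start; "ft_torque": the same for the moment, N m; "grip_width": finger opening in m; "grasp_force": force on a finger pad.
Only numpy, scipy, OpenCV 4.12 (cv2) and the standard library are available. Lean on these libraries where they do the work, as an engineer would, in place of code of your own. Each camera call takes 0.05 s, during which the arm holds its last target. There are 200 camera calls.

## Task

Make room in the spice rack: press the red button on the sliding stop fully down (it stays down), which frees its catch from the toothed bar, then push the stop by its orange pad all the way back, away from the jars, until it rests against the end block at the empty end. Use only the fingertips: do not pinch or lift anything, leave the three jars standing where they are, and do not knock the things around the rack. Finish clear of everything.

Things in the scene. Friction and masses are not known exactly. Their poses are not given: they have to be found in the camera images.
- rack: Wooden spice rack, fixed; tray x -110..+55, y -206..+182 mm, 10 mm thick. Origin on the worktop, z up. Jars stand along x = +20 mm at its +y (left) end. On the robot's side, at x = -72 mm, a toothed dark steel bar, top 34 mm above the worktop, runs along y between black end blocks (39 mm high) at y = +176 and y = -198 (the empty end).
- stop (a joint): Travel (m) of the grey sliding stop along the bar, in the rack's -y direction, away from the jars. 0 = nearest the jars; 0.143 = against the end block at the empty end (hard limit). Starts at 0 to 0.035. Sliding free takes about 2 N plus 8 N per m/s; it stays where left. While the catch is in the teeth it moves no more than about 5 mm.
- release (a joint): How far the red release button is pressed down (m): 0 = up, 0.010 = fully down (hard limit). About 4 to 5 N moves it and it stays down by itself. Beyond 0.006 the catch has left the teeth and the stop is free.
- release_top (a point): Centre of the top face of the red round release button, 31 mm diameter, facing up on the stop, 72 mm above the worktop when up, 62 mm when down. It rides with the stop, 26 mm on the rack's -y side of the back of the stop's upright plate (top 86 mm). A black collar round it, 41 mm diameter, is 58 mm high.
- push_pad (a point): Point on the orange push pad's face (56 mm wide along rack x, 34 mm high; orange folds over the top edge), on the jar side of the stop's upright plate. It looks along the rack's +y; 63 mm above the worktop, plate from 42 to 86 mm. Push along the rack's -y. The plate spans rack x -104..+46, 16 mm thick with pad and backing. In front of the pad, beside the jars, all is free above the bar.
- pad: The orange pad itself; its origin is the stop's origin (not on the pad: use push_pad).
- backing: Steel sheet on the back (button side) of the stop's plate, behind the orange pad; its origin is the stop's origin. Pad and backing touched together means the plate is pinched.
- jar_1_mid (a point): Centre (53 mm above its underside) of a loose spice jar with red cap, 45 mm diameter, 106 mm high, standing on the rack's 10 mm tray. Not to be lifted, tipped or shifted.
- jar_2_mid (a point): Centre (53 mm above its underside) of a loose spice jar with red cap, 45 mm diameter, 106 mm high, standing on the rack's 10 mm tray. Not to be lifted, tipped or shifted.
- jar_3_mid (a point): Centre (53 mm above its underside) of a loose spice jar with red cap, 45 mm diameter, 106 mm high, standing on the rack's 10 mm tray. Not to be lifted, tipped or shifted.
- orange_mug_mid (a point): Centre, half-way up, of a loose bystander: orange mug, 81x113 mm, 101 high, at the left (mm).
- flask_mid (a point): Centre, half-way up, of a loose bystander: grey travel flask with black lid, 86 dia, 170 high, back left (mm).
- dropper_mid (a point): Centre, half-way up, of a loose bystander: brown dropper bottle, 34 dia, 102 high, back edge (mm).
- salt_mid (a point): Centre, half-way up, of a loose bystander: glass salt shaker with grey top, 44 dia, 90 high, back edge (mm).
- red_bottle_mid (a point): Centre, half-way up, of a loose bystander: small white bottle with red cap, 36x42, 106 high, back edge (mm).
- cactus_mid (a point): Centre, half-way up, of a loose bystander: cactus in a beige pot, 115 dia, 112 high, back right (mm).
- box_mid (a point): Centre, half-way up, of a loose bystander: food box with yellow-orange lid, 67x99, 51 high, right (mm).
- lemon_mid (a point): Centre, half-way up, of a loose bystander: yellow lemon, about 71x53x51, front right (mm).

How it is judged:
On the way, in this order (a step that is already met when the one before it is completed fails the run):
1. the red release button is pressed down and the stop is still near its start (value of joint release above 0.006 m and value of joint stop below 0.07 m), for 0.2 s.
2. the stop is pushed back to the end block (value of joint stop above 0.137 m), for 0.2 s.
At the end, for the whole second after the job is handed in: The stop has travelled at least 137 of 143 mm (within 6 mm of the end block) and is at rest, the release button is still down (more than 6 mm), and the three jars stand upright (within 0.1 rad) within 12 mm of where they started (value of joint stop above 0.137 m and velocity of joint stop below 0.005 m/s and value of joint release above 0.006 m and distance of each of jar_1_mid, jar_2_mid, jar_3_mid from where it was at the start of the episode below 0.012 m and angle between each of jar_1_mid, jar_2_mid, jar_3_mid's own z axis and vertical below 0.1 rad); the robot touches nothing.
It fails at once if the stop's plate is pinched between the fingers instead of pushed (contact force between the fingers and pad above 1 N and contact force between the fingers and backing above 1 N).
It fails at once if a jar is lifted (more than 15 mm) (height (world z) of any of jar_1_mid, jar_2_mid, jar_3_mid above 0.078 m).
It fails at once if a jar is tipped (more than 0.35 rad) (angle between any of jar_1_mid, jar_2_mid, jar_3_mid's own z axis and vertical above 0.35 rad).
It fails at once if a bystander is moved more than 30 mm (distance of any of orange_mug_mid, flask_mid, dropper_mid, salt_mid, red_bottle_mid, cactus_mid, box_mid, lemon_mid from where it was at the start of the episode above 0.03 m).
It also fails if it takes over 42 s, if anything falls off the work surface, if the arm or the gripper's body presses on something with over 40 N, if the wrist force passes 120 N, or if a joint passes its speed limit or range.

## Working session

There is one attempt and no reset: what is moved stays moved. The work goes in short steps, Python scripts to look and compute and a tool call to move; the robot and the scene stay as the last step left them, time stands still between calls to the robot, and variables do not carry over. Pictures are saved under pics/ and viewed, at most 10 in all, crops included, and the job is handed in when it is done.

Besides the shell and the picture viewer there is one more tool, called after ">>>" by a JSON object that holds its "api" and its "payload", one argument or row to a line. jog_arm: Moves the arm, as the interface text tells. Scaled input: -1 to 1 covers 300 mm each way for a shift and pi/4 rad each way for a turn. Its arguments: {"type":"object","properties":{"deltas":{"type":"array","items":{"type":"object","properties":{"fingers":{"type":"number"},"delta_pos":{"type":"array","items":{"type":"number"}},"yaw":{"type":"number"}}}}},"required":["deltas"]}

```bash
mkdir -p pics; cat > h.py <<'E'
import numpy as np, cv2
from workcell import bot
def cam(n):
    c=bot.camera(n); c['K']=np.array([[c['fx'],0,c['cx']],[0,c['fy'],c['cy']],[0,0,1.]]); c['R']=cv2.Rodrigues(np.array(c['rvec'],float))[0]; c['t']=np.array(c['tvec'],float).ravel(); return c
def save(c,f): cv2.imwrite('pics/'+f,c['image'][:,:,::-1])
def plane(c,uv,z):
    p=cv2.undistortPoints(np.array(uv,float).reshape(-1,1,2),c['K'],np.array(c['distortion'],float)).reshape(-1,2)
    d=np.c_[p,np.ones(len(p))]@c['R']; o=-c['R'].T@c['t']
    return o+d*((z-o[2])/d[:,2])[:,None]
def cloud(c):
    h,w=c['range_z'].shape; u,v=np.meshgrid(np.arange(w),np.arange(h))
    p=cv2.undistortPoints(np.stack([u,v],-1).reshape(-1,1,2).astype(float),c['K'],np.array(c['distortion'],float)).reshape(h,w,2)
    z=c['range_z'][...,None]; P=np.concatenate([p*z,z],-1)
    return (P-c['t'])@c['R']
E
python3 - <<'E'
from h import *
for n in ['top','side']: save(cam(n),n+'1.png')
s=bot.get_obs(); print(s['clock'],s['eef_pos'],s['tool_rot'],s['joint_pos'])
E
```

```text
0.1 [ 0.16789206 -0.47039645  0.23051305] [ 9.85345313e-01  1.70568990e-01 -1.53436817e-04 -9.00378726e-04] [-1.22797642e+00  2.41339664e-01  3.89067314e-03  1.33517405e+00
  4.78707275e-06  1.57080190e+00]
```

View pics/top1.png

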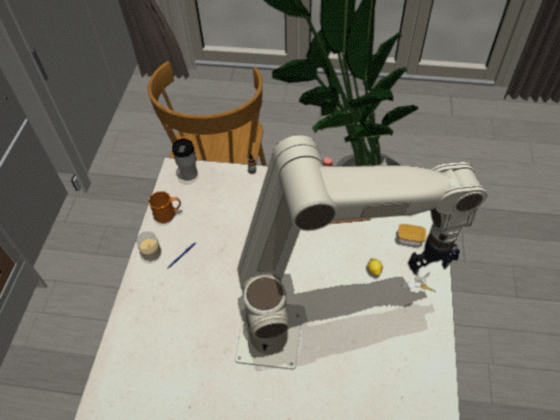

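View pics/side1.png

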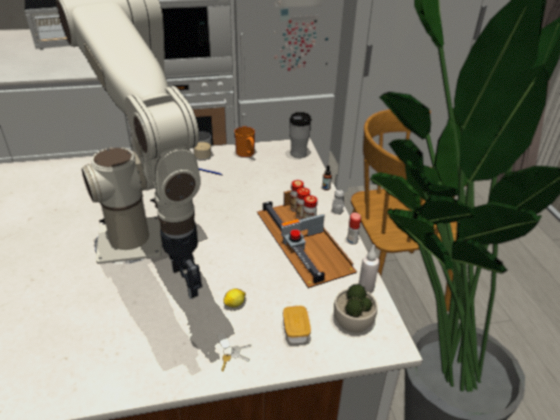

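The top view shows the arm hiding the rack. In the side view the button is at about (295,236), the end blocks at about (267,206) and (319,275), and the jar caps at about (297,185) to (311,202). Next I'll measure from an enlarged side crop.

```bash
python3 - <<'E'
from h import *
c=cam('side'); im=c['image']
cr=im[165:295,245:365]; cv2.imwrite('pics/crop.png',cv2.resize(cr,(552,598),interpolation=cv2.INTER_CUBIC)[:,:,::-1])
hsv=cv2.cvtColor(im,cv2.COLOR_RGB2HSV); P=cloud(c)
m=(((hsv[...,0]<6)|(hsv[...,0]>172))&(hsv[...,1]>150)&(hsv[...,2]>80)).astype(np.uint8)
n,l,st,ce=cv2.connectedComponentsWithStats(m)
for i in range(1,n):
    if st[i,4]>15 and 240<ce[i,0]<380 and 160<ce[i,1]<300: print(st[i],ce[i],np.median(P[l==i],0), plane(c,ce[i],.072)[0])
# plate: blue-grey band cloud / z heights
for uv in [(267,206),(319,275),(258,209),(355,265),(318,283)]: print(uv,P[uv[1],uv[0]],plane(c,uv,.039)[0],plane(c,uv,.01)[0])
E
```

```text
[292 182  25  25 218] [303.66055046 194.98623853] [ 0.56006985 -0.0089047   0.11369999] [0.57642476 0.04233467 0.072     ]
[350 217  10  12  83] [354.3373494  223.02409639] [ 0.68898583 -0.14687767  0.08675823] [ 0.69685722 -0.13160742  0.072     ]
[291 230   9   9  73] [295.         233.80821918] [ 0.50331829 -0.14642896  0.06943585] [ 0.50214439 -0.14943591  0.072     ]
(267, 206) [0.45392835 0.05560704 0.03221303] [0.4522457  0.04677081 0.039     ] [0.45943547 0.08452709 0.01      ]
(319, 275) [ 0.53828415 -0.30268633  0.03979315] [ 0.5385464  -0.30191876  0.039     ] [ 0.54813487 -0.27385421  0.01      ]
(258, 209) [ 0.42891292  0.09094377 -0.00373559] [0.41965277 0.03575574 0.039     ] [0.42593663 0.07320586 0.01      ]
(355, 265) [ 0.67147471 -0.24003636 -0.00238449] [ 0.65324212 -0.28091888  0.039     ] [ 0.66601853 -0.25227064  0.01      ]
(318, 283) [ 0.53800605 -0.30108923  0.00595457] [ 0.52743203 -0.33211243  0.039     ] [ 0.53671158 -0.3048871   0.01      ]
```

View pics/crop.png

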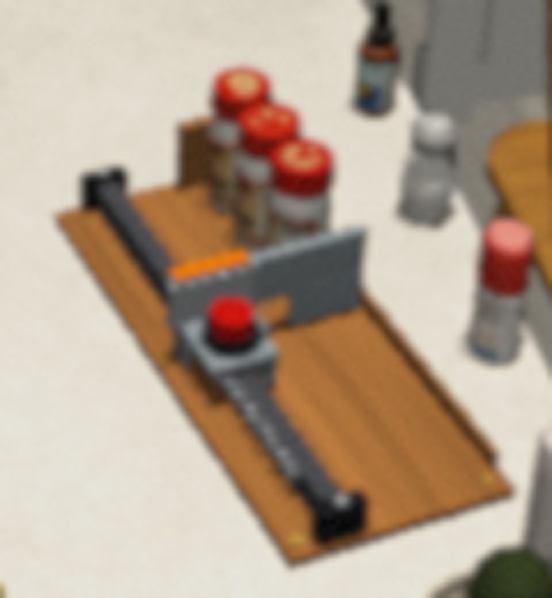

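The crop shows the stop's plate with the orange strip at crop (208,265), the red button at (230,320), and the end blocks at (103,183) and (340,503). That puts the rack at a yaw of about 13.8°. The button is at about (0.503,-0.148). I'll move in over it with the fingers shut, then look from the wrist.

>>> {"api": "jog_arm", "payload": {
  "deltas": [
    {"delta_pos":[0.15,-0.07,0],"yaw":0.13,"fingers":0},
    {"delta_pos":[0.3,-0.14,0],"yaw":0.13,"fingers":0},
    {"delta_pos":[0.45,-0.21,0],"yaw":0.13,"fingers":0},
    {"delta_pos":[0.6,-0.28,0],"yaw":0.13,"fingers":0},
    {"delta_pos":[0.75,-0.35,0],"yaw":0.13,"fingers":0},
    {"delta_pos":[0.9,-0.42,0],"yaw":0.13,"fingers":0},
    {"delta_pos":[1,-0.48,0],"yaw":0.13,"fingers":0},
    {"delta_pos":[1,-0.48,0],"yaw":0.13,"fingers":0},
    {"delta_pos":[1,-0.48,0],"yaw":0.13,"fingers":0},
    {"delta_pos":[1,-0.48,0],"yaw":0.13,"fingers":0}
  ]
}}

```text
clock: 1.15
eef_pos: [0.4016, -0.2349, 0.2311]
tool_rot: [0.993, 0.12, -0.0, -0.0]
ft_force: [0.3, -0.3, 0.1]
grip_width: -0.0
grasp_force: 0.0
```

```bash
python3 - <<'E'
from h import *
c=cam('wrist'); save(c,'w1.png'); t=cam('top'); save(t,'t2.png')
from scipy.spatial.transform import Rotation as R
s=bot.get_obs(); print(s['clock'],s['eef_pos'],R.from_quat(s['tool_rot']).as_matrix().round(4))
E
```

```text
1.25 [ 0.40141125 -0.23537417  0.23124475] [[ 9.717e-01  2.363e-01 -3.000e-04]
 [ 2.363e-01 -9.717e-01 -1.000e-04]
 [-4.000e-04 -0.000e+00 -1.000e+00]]
```

View pics/w1.png

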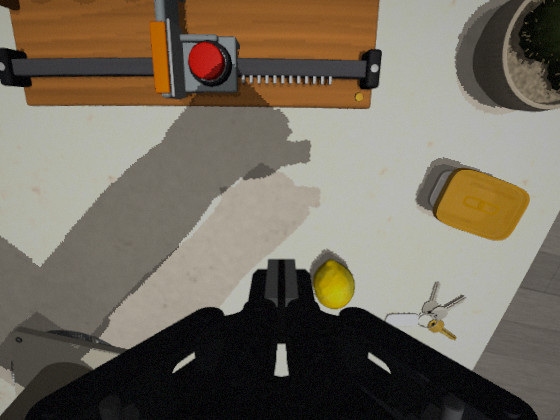

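The wrist view shows the button at (210,61), the orange pad's top edge at x≈152–166, y≈22–92, and the block tops near (12,67) and (373,68).

```bash
python3 - <<'E'
from h import *
c=cam('wrist'); im=c['image']; P=cloud(c)
hsv=cv2.cvtColor(im,cv2.COLOR_RGB2HSV); H,S,V=[hsv[...,i] for i in range(3)]
box=np.zeros(H.shape,bool); box[0:120,130:250]=1
red=((H<6)|(H>172))&(S>170)&(V>90)&box; ora=(H>8)&(H<18)&(S>225)&(V>180)&box&(P[...,2]>.05)
B=[]
for nm,m,z in [('red',red,.072),('ora',ora,.086)]:
    v,u=np.where(m); print(nm,len(u),u.min(),u.max(),v.min(),v.max(),np.median(P[m],0)); 
    if nm=='red': top=m&(P[...,2]>.068)
    else: top=m&(P[...,2]>.081)
    v,u=np.where(top); print(len(u),P[top].mean(0),plane(c,[[u.mean(),v.mean()]],z))
b=plane(c,[(8,67),(374,68)],.039); d=b[1]-b[0]; print(b,np.linalg.norm(d),d/np.linalg.norm(d))
E
```

```text
red 946 188 221 42 77 [ 0.50559897 -0.14128672  0.07239141]
934 [ 0.50541643 -0.14158083  0.07334144] [[ 0.50558224 -0.14121792  0.072     ]]
ora 449 151 167 33 91 [ 0.48676792 -0.10925874  0.08638417]
449 [ 0.48796114 -0.10970891  0.08828488] [[ 0.48810956 -0.10884091  0.086     ]]
[[ 0.45818556  0.06218232  0.039     ]
 [ 0.5406526  -0.29698623  0.039     ]] 0.36851439808724695 [ 0.22378242 -0.97463913  0.        ]
```

>>> {"api": "jog_arm", "payload": {
  "deltas": [
    {"delta_pos":[0.14,-0.07,0],"fingers":0},
    {"delta_pos":[0.28,-0.14,0],"fingers":0},
    {"delta_pos":[0.41,-0.21,0.1],"fingers":0},
    {"delta_pos":[0.41,-0.21,0.25],"fingers":0},
    {"delta_pos":[0.41,-0.21,0.4],"fingers":0},
    {"delta_pos":[0.41,-0.21,0.45],"fingers":0},
    {"delta_pos":[0.41,-0.21,0.45],"fingers":0}
  ]
}}

```text
invalid input at $.deltas[0]: expected keys fingers, delta_pos, yaw
```

```bash
python3 - <<'E'
from h import *
c=cam('wrist'); save(c,'w2.png')
E
```

```text
(no output)
```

View pics/w2.png

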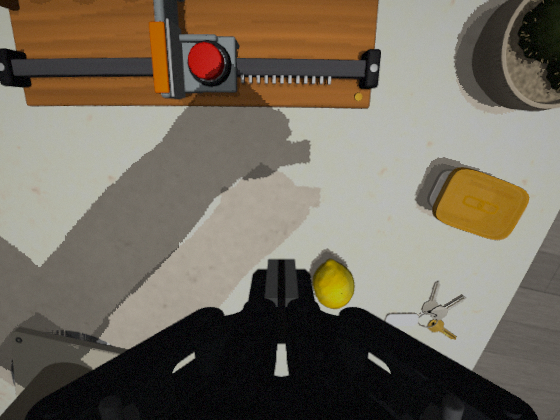

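The call was refused because the yaw key was missing. The picture shows the same scene as before, with the button still at (210,61).

>>> {"api": "jog_arm", "payload": {
  "deltas": [
    {"delta_pos":[0.14,-0.07,0],"yaw":0,"fingers":0},
    {"delta_pos":[0.28,-0.14,0],"yaw":0,"fingers":0},
    {"delta_pos":[0.41,-0.21,0.1],"yaw":0,"fingers":0},
    {"delta_pos":[0.41,-0.21,0.25],"yaw":0,"fingers":0},
    {"delta_pos":[0.41,-0.21,0.4],"yaw":0,"fingers":0},
    {"delta_pos":[0.41,-0.21,0.45],"yaw":0,"fingers":0},
    {"delta_pos":[0.41,-0.21,0.45],"yaw":0,"fingers":0}
  ]
}}

```text
clock: 2.05
eef_pos: [0.5038, -0.1438, 0.0931]
tool_rot: [0.993, 0.12, -0.003, -0.001]
ft_force: [-0.1, -0.7, 0.8]
grip_width: -0.0002
grasp_force: 0.0
```

```bash
python3 - <<'E'
from h import *
c=cam('wrist'); save(c,'w3.png')
E
```

```text
(no output)
```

View pics/w3.png

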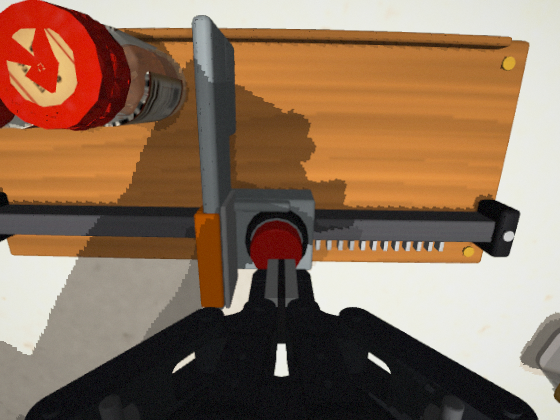

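The fingers are over the button at (278,245) and clear of the plate, whose back is at about x=232. I'll press now.

>>> {"api": "jog_arm", "payload": {
  "deltas": [
    {"delta_pos":[0,0,0.03],"yaw":0,"fingers":0},
    {"delta_pos":[0,0,0.06],"yaw":0,"fingers":0},
    {"delta_pos":[0,0,0.075],"yaw":0,"fingers":0},
    {"delta_pos":[0,0,0.09],"yaw":0,"fingers":0},
    {"delta_pos":[0,0,0.1],"yaw":0,"fingers":0},
    {"delta_pos":[0,0,0.11],"yaw":0,"fingers":0},
    {"delta_pos":[0,0,0.11],"yaw":0,"fingers":0}
  ]
}}

```text
clock: 2.8
eef_pos: [0.5068, -0.1441, 0.0632]
tool_rot: [0.993, 0.12, 0.0, 0.0]
ft_force: [0.3, -1.4, 0.5]
grip_width: 0.0002
grasp_force: 0.4
```

>>> {"api": "jog_arm", "payload": {
  "deltas": [
    {"delta_pos":[0,0,0.007],"yaw":0,"fingers":0},
    {"delta_pos":[0,0,0.013],"yaw":0,"fingers":0},
    {"delta_pos":[0,0,0.013],"yaw":0,"fingers":0},
    {"delta_pos":[0,0,0.013],"yaw":0,"fingers":0}
  ]
}}

```text
clock: 3.2
eef_pos: [0.507, -0.1444, 0.0618]
tool_rot: [0.993, 0.12, 0.001, 0.001]
ft_force: [-5.4, -0.7, 17.1]
grip_width: 0.0001
grasp_force: 8.4
```

>>> {"api": "jog_arm", "payload": {
  "deltas": [
    {"delta_pos":[0,0,-0.05],"yaw":0,"fingers":0},
    {"delta_pos":[0,0,-0.15],"yaw":0,"fingers":0},
    {"delta_pos":[0,0,-0.25],"yaw":0,"fingers":0},
    {"delta_pos":[-0.02,-0.14,-0.25],"yaw":0,"fingers":0},
    {"delta_pos":[-0.02,-0.28,-0.25],"yaw":0,"fingers":0},
    {"delta_pos":[-0.02,-0.28,-0.25],"yaw":0,"fingers":0},
    {"delta_pos":[-0.02,-0.28,-0.25],"yaw":0,"fingers":0}
  ]
}}

```text
clock: 3.9
eef_pos: [0.4808, -0.0629, 0.1343]
tool_rot: [0.993, 0.121, 0.0, 0.0]
ft_force: [-0.6, -0.2, -0.5]
grip_width: 0.0002
grasp_force: 0.0
```

```bash
python3 - <<'E'
from h import *
c=cam('wrist'); save(c,'w4.png'); P=cloud(c); im=c['image']
hsv=cv2.cvtColor(im,cv2.COLOR_RGB2HSV); H,S,V=[hsv[...,i] for i in range(3)]
s=bot.get_obs(); e=np.array(s['eef_pos']); print(e,s['ft_force'])
d=P-e; X=d@[.975,.224,0]; Y=d@[-.224,.975,0]
near=(abs(X)<.08)&(Y<0)&(Y>-.2)
red=((H<6)|(H>172))&(S>170)&(V>60)&near&(P[...,2]>.05)&(P[...,2]<.08); ora=(H>8)&(H<18)&(S>225)&(V>100)&near&(P[...,2]>.08)
for m in (red,ora): print(m.sum(),np.median(P[m],0) if m.any() else '',np.percentile(X[m],[2,98]),np.percentile(Y[m],[2,98]))
E
```

```text
[ 0.48105605 -0.06371389  0.13429813] [0.6982951  0.17675967 0.06413271]
1392 [ 0.5064978  -0.13986163  0.06209379] [-0.00699072  0.02121473] [-0.09457618 -0.06630572]
1358 [ 0.49650918 -0.10588241  0.08618662] [-0.01954313  0.03368833] [-0.05112913 -0.03906568]
```

View pics/w4.png

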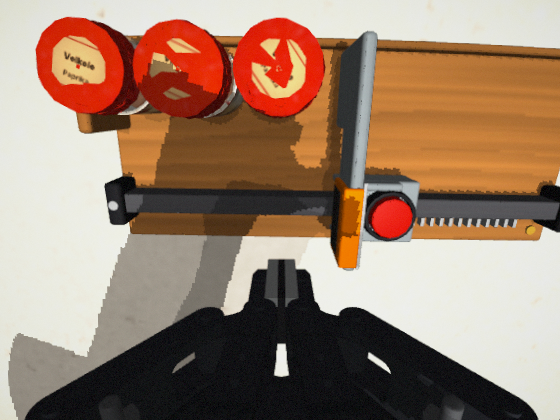

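The button reads z=0.062, so it is down, at pixel (392,215). The pad is at (348,225) and the jars are undisturbed. I'll descend in front of the pad.

>>> {"api": "jog_arm", "payload": {
  "deltas": [
    {"delta_pos":[0.02,0,0.1],"yaw":0,"fingers":0},
    {"delta_pos":[0.02,0,0.2],"yaw":0,"fingers":0},
    {"delta_pos":[0.02,0,0.26],"yaw":0,"fingers":0},
    {"delta_pos":[0.02,0.03,0.26],"yaw":0,"fingers":0},
    {"delta_pos":[0.02,0.05,0.26],"yaw":0,"fingers":0},
    {"delta_pos":[0.02,0.08,0.26],"yaw":0,"fingers":0},
    {"delta_pos":[0.02,0.11,0.26],"yaw":0,"fingers":0},
    {"delta_pos":[0.02,0.14,0.26],"yaw":0,"fingers":0},
    {"delta_pos":[0.02,0.17,0.26],"yaw":0,"fingers":0}
  ]
}}

```text
clock: 4.85
eef_pos: [0.4995, -0.1127, 0.0572]
tool_rot: [0.993, 0.12, 0.001, 0.0]
ft_force: [-0.7, 2.7, 2.2]
grip_width: 0.0
grasp_force: 1.4
```

>>> {"api": "jog_arm", "payload": {
  "deltas": [
    {"delta_pos":[0,0.03,0],"yaw":0,"fingers":0},
    {"delta_pos":[0,0.06,0],"yaw":0,"fingers":0},
    {"delta_pos":[0,0.09,0],"yaw":0,"fingers":0},
    {"delta_pos":[0,0.12,0],"yaw":0,"fingers":0},
    {"delta_pos":[0,0.15,0],"yaw":0,"fingers":0},
    {"delta_pos":[0,0.18,0],"yaw":0,"fingers":0},
    {"delta_pos":[0,0.21,0],"yaw":0,"fingers":0},
    {"delta_pos":[0,0.23,0],"yaw":0,"fingers":0},
    {"delta_pos":[0,0.25,0],"yaw":0,"fingers":0},
    {"delta_pos":[0,0.25,0],"yaw":0,"fingers":0}
  ]
}}

```text
clock: 5.85
eef_pos: [0.5168, -0.1858, 0.0562]
tool_rot: [0.993, 0.12, -0.0, 0.0]
ft_force: [-0.5, -0.3, 0.1]
grip_width: 0.0004
grasp_force: 0.2
```

>>> {"api": "jog_arm", "payload": {
  "deltas": [
    {"delta_pos":[0,0.03,0],"yaw":0,"fingers":0},
    {"delta_pos":[0,0.06,0],"yaw":0,"fingers":0},
    {"delta_pos":[0,0.08,0],"yaw":0,"fingers":0},
    {"delta_pos":[0,0.1,0],"yaw":0,"fingers":0},
    {"delta_pos":[0,0.11,0],"yaw":0,"fingers":0},
    {"delta_pos":[0,0.11,0],"yaw":0,"fingers":0}
  ]
}}

```text
clock: 6.45
eef_pos: [0.5225, -0.2113, 0.0561]
tool_rot: [0.993, 0.121, -0.001, -0.006]
ft_force: [-5.3, 17.2, 9.0]
grip_width: -0.0004
grasp_force: 9.3
```

The stop is against the block at 17 N. I'll hold briefly, then back off and lift.

>>> {"api": "jog_arm", "payload": {
  "deltas": [
    {"delta_pos":[0,0,0],"yaw":0,"fingers":0},
    {"delta_pos":[0,0,0],"yaw":0,"fingers":0},
    {"delta_pos":[0,-0.05,0],"yaw":0,"fingers":0},
    {"delta_pos":[0,-0.12,0],"yaw":0,"fingers":0},
    {"delta_pos":[0,-0.12,-0.1],"yaw":0,"fingers":0},
    {"delta_pos":[0,-0.12,-0.25],"yaw":0,"fingers":0},
    {"delta_pos":[-0.1,-0.12,-0.4],"yaw":0,"fingers":0},
    {"delta_pos":[-0.2,-0.12,-0.5],"yaw":0,"fingers":0},
    {"delta_pos":[-0.2,-0.12,-0.5],"yaw":0,"fingers":0},
    {"delta_pos":[-0.2,-0.12,-0.5],"yaw":0,"fingers":0}
  ]
}}

```text
clock: 7.45
eef_pos: [0.4587, -0.1974, 0.208]
tool_rot: [0.993, 0.119, 0.002, 0.002]
ft_force: [0.4, -0.2, 0.6]
grip_width: 0.0001
grasp_force: 0.0
```

```bash
python3 - <<'E'
from h import *
c=cam('wrist'); save(c,'w5.png'); P=cloud(c); im=c['image']
hsv=cv2.cvtColor(im,cv2.COLOR_RGB2HSV); H,S,V=[hsv[...,i] for i in range(3)]
red=((H<6)|(H>172))&(S>170)&(V>60)&(P[...,2]>.05)&(P[...,2]<.08)&(abs(P[...,0]-.53)<.04)&(abs(P[...,1]+.25)<.06)
print(red.sum(),np.median(P[red],0)); s=bot.get_obs(); print(s['eef_pos'],s['ft_force'])
E
```

```text
905 [ 0.5340623  -0.26513754  0.06237308]
[ 0.4583217  -0.19674984  0.20659148] [ 0.76959702  0.0914839  -0.67377663]
```

View pics/w5.png

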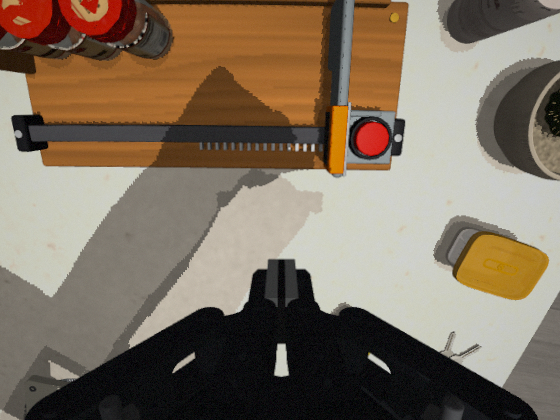

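The stop's base touches the end block, with the button at (372,138) and the block at (397,138). The button is down at z=0.062, the jars are standing, and the arm is clear.

```bash
python3 -c "
from workcell import bot
print(bot.job_done())"
```

```text
the job is handed in; nothing more can be done
None
```

I pressed the red button fully down and pushed the stop back against the end block; the last wrist view showed the jars still standing and the arm clear, and the job is handed in (no verdict was returned).

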